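Zero the bench gauge, then hold its jaw open at the red rider

TASK

Zero the goldsmith's bench gauge while its jaws are shut: press the yellow button fully down and let it come up again. Then pull the black knob out against its spring until the white line on the blue slide is level with the white line on the red rider, and keep holding the knob there, so that I can set the ring between the jaws: finish while still holding it, do not let go. Do not press the button again once the jaws are open, do not shift the red rider, and leave the bur block, its cap, the ring and the dividers where they lie.

Things in the scene. Friction and masses are not known exactly. Their poses are not given: they have to be found in the camera images.
- gauge: bench gauge, fixed: dark bed 275 x 125 mm (x = -120 to 155 mm), top 35 mm above the bench; grey head and readout (112 mm high) at the +x end, blue slide (81 mm high) in the middle, grey tail bracket (85 mm high, reaching x = -125 mm) at the -x end, scale bar along the -y side. Origin on the bench under the measuring axis; x runs along the slide from knob end to readout end, z up
- jaw_slide (a joint): the spring slide with the moving jaw: 0 = shut (jaws touching), grows in metres as the knob is pulled out along the gauge's own -x, end stop at 0.052. The spring pulls it shut with 4 N when shut, 1 N more for each 10 mm, and shuts it when it is let go
- pull_knob: black knob on the slide's rod, beyond the bed's end, axis level, 65 mm above the bench: round stem 20 mm across, 28 mm long, with a head 34 mm across, 9 mm thick at its outer (-x) end. Origin mid-stem on the axis: grip here from above, fingers closing along y; clear all round. Axes as the gauge; when shut it is at x = -152 mm, y = 0 of the gauge. Head begins 15 mm outward of it
- index (a point): outer end of the white index line along the middle of the slide's small blue wing (12 mm wide), over the white scale; 77 mm above the bench. Moves with the slide. Axes as the gauge
- mark (a point): inner end of the white line along the middle of the red rider, a clip 10 mm wide, 80 mm above the bench at its top, on the scale bar; 3 mm to the gauge's -y of the index's path. Set 20 to 46 mm out (-x) from the shut index and stays where it is set. Axes as the gauge: the slide is at the mark when index and mark have the same x in the gauge's frame
- zero_button (a joint): yellow zero button on top of the readout, a spring push button pressed straight down: 0 = up, 0.005 m = fully down (about 5 N); it springs back
- zero_button_top (a point): centre of the top face of the yellow button, 24 mm across, 124 mm above the bench when up; it stands 9 mm above its black collar
- bur_block: dark wooden block 40 mm across, 45 mm high, with steel burs standing in it to 78 mm, loose. Origin: centre of its underside
- bur_cap: dark wooden domed cap 40 mm across, 43 mm high, loose. Origin: centre of its underside
- gold_ring: gold ring 22 mm across, 6 mm high, lying flat, loose. Origin: centre of its underside
- dividers: pair of brass dividers 120 mm long, 40 mm wide, 6 mm high, lying flat, loose. Origin: on the bench near the middle; own x along it, from the hinge to the points

How it is judged:
On the way, in this order (a step that is already met when the one before it is completed fails the run):
1. the yellow zero button is pressed fully down while the jaws are shut (value of joint zero_button above 0.0042 m and value of joint jaw_slide below 0.0015 m), for 0.05 s.
2. the button is up again, the jaws still shut (value of joint zero_button below 0.001 m and value of joint jaw_slide below 0.0015 m), for 0.1 s.
3. the knob is held so that the index is within 3 mm of the rider's line (x of index in the frame of mark between -0.003 and 0.003 m and contact force between the fingers and pull_knob above 2 N), for 0.5 s.
At the end, for the whole second after the job is handed in: the fingers still hold the black knob (more than 2 N of contact), the slide's index line stands still within 3 mm of the rider's line along the scale, and the zero button is up (all of step 3 and value of joint zero_button below 0.001 m and velocity of joint jaw_slide between -0.01 and 0.01 m/s); the arm keeps its last pose, push and grip.
It fails at once if the zero button is pressed (over 2 mm) while the jaws are open by more than 3 mm (value of joint zero_button above 0.002 m and value of joint jaw_slide above 0.003 m).
It fails at once if the red rider is shifted by more than 2 mm (distance of mark from where it was at the start of the episode above 0.002 m).
It fails at once if the bur block, its cap, the ring or the dividers are moved by more than 10 mm, or the block or the cap is tipped (distance of any of bur_block, bur_cap, gold_ring, dividers from where it was at the start of the episode above 0.01 m or angle between any of bur_block, bur_cap's own z axis and vertical above 0.4 rad).
It also fails if it takes over 48 s, if anything falls off the work surface, if the arm or the gripper's body presses on something with over 40 N, if the wrist force passes 120 N, or if a joint passes its speed limit or range.

ROBOT

A 6-joint arm with a two-finger parallel gripper is mounted at the origin on the work surface. World frame = base frame: x ahead of the robot, y to its left, z up, the work surface at z = 0. Lengths are in m, angles in rad, forces in N, time in s.
With the tool pointing down it reaches from about 0.35 to 0.775 m from the base axis. Payload 7.3 kg.
Tool frame: the origin (TCP) lies between the finger pads; the fingertips stand 14 mm ahead of it and the grasp point (between the pads) lies 5 mm behind it; z points along the fingers, y is the line along which they close (so a half turn about z gives the same grasp; the last joint's range is limited). The gripper opens to 92 mm and grips with 3 to 60 N. Pads are 19 mm wide; open, the fingers measure 130 mm over their backs; the gripper's body (75 mm by 190 mm) begins 47 mm behind the grasp point.
Start: joints at [0.962, 0.342, 1.524, -0, 1.275, -0.146], TCP at [0.234, 0.47, 0.241] pointing down, gripper open.
Joint ranges: [-2.53, 2.53], [-0.77, 2.02], [0.04, 2.7], [-1, 4.14], [0.28, 2.66], [-3.11, 3.11]. Speed limits (rad/s): [2.57, 2.57, 3.14, 3.14, 3.14, 3.14].

INTERFACE

Orientations are given as [roll, pitch, yaw] about the fixed x, y, z axes, in that order (R = Rz(yaw) Ry(pitch) Rx(roll)).
In Python, from cell import robot, eyes gives the robot as it stands. The module is installed in compiled form; this text tells all that it offers.
- The arm moves only by the shell command python3 -m handwheel 'ROWS' [FORCE]. ROWS is JSON, one flat list of numbers, 5 for each row, row after row: the shift along the world's x, y, z in mm, then the turn about the world's z in rad, then the opening, from 0 (shut) to 1 (fully open). In form: [x, y, z, spin, jaw, x, y, z, spin, jaw, ...]. A call has 1 to 8 rows; each row shifts and turns the commanded pose from where the row before left it; what a row does not reach is not made up. A row lasts 1/10 s, in which the tool goes at most 50 mm and 8.59 degrees, less where a joint would pass 70% of its speed; a pose out of reach is approached as far as the arm can. A call with a gripper value outside its range is refused whole. The fingers move at their own pace and stop on an object; FORCE is the grip in N (left out, the last holds). Time passes only in rows, so rows that do not move let the fingers close. It gives the time, the measured TCP pose, the force, the opening and the grip force at its end, in the units of the state.
- robot.observe(): the state, without advancing time (a new reading comes with each control period).
- eyes.read_camera(name): name is "scene" or "top" or "wrist"; returns (picture, depth): 384x512x3 uint8, blue, green, red; 384x512 float32, m along the optical axis (not along the pixel's ray), 0 where there is no reading.
- eyes.calibration(name): a dict with "fx", "fy", "cx", "cy" (pixels), "world_to_cam" (4x4, takes a point from world to camera coordinates). Camera axes: x right, y down, z forward; pixel columns grow to the right and rows downward; lengths in m; the calibration is good to about 2 mm. The wrist camera is an equidistant fisheye: a pixel r from the principal point sees the ray r / f radians off the axis. A picture is of the moment at which its call begins: read the wrist's pose just before it. calibration takes no time and is no camera call; for the wrist camera it gives the pose at the moment of the call.
- robot.hand_in(): hands the job in; it is judged then, once.
The state is a dict: "time": time; "qpos": joint angles; "qvel": joint speeds; "joint_efforts": joint torques, N m; "tool_pos": TCP position; "tool_rot": TCP orientation; "contact_force": force on the tool from outside, world axes, zero at the start; "torque": the same for the moment, N m; "opening": finger opening in m; "grip_force": force on a finger pad.
Only numpy, scipy, OpenCV 4.12 (cv2) and the standard library are available. Lean on these libraries where they do the work, as an engineer would, in place of code of your own. Each camera call takes 0.05 s, during which the arm holds its last target. There are 200 camera calls.

## Working session

There is one attempt and no reset: what is moved stays moved. The work goes in short steps, Python scripts to look and compute and a shell command to move; the robot and the scene stay as the last step left them, time stands still between calls to the robot, and variables do not carry over. Pictures are saved under pics/ and viewed, at most 10 in all, crops included, and the job is handed in when it is done.

```bash
mkdir -p pics; cat > h.py <<'E'
import numpy as np, cv2
from cell import robot, eyes
def grab(n):
    c=eyes.calibration(n); p,d=eyes.read_camera(n); np.savez(f'pics/{n}.npz',p=p,d=d,**{k:np.array(v) for k,v in c.items()}); return p,d,c
def load(n):
    z=np.load(f'pics/{n}.npz'); return z['p'],z['d'],{k:z[k] for k in('fx','fy','cx','cy','world_to_cam')}
def ray(c,u,v):
    T=np.linalg.inv(np.array(c['world_to_cam'])); d=T[:3,:3]@np.array([(u-c['cx'])/c['fx'],(v-c['cy'])/c['fy'],1]); return T[:3,3],d
def atz(c,u,v,z):
    o,d=ray(c,u,v); return o+d*(z-o[2])/d[2]
def bydepth(c,u,v,D):
    o,d=ray(c,u,v); return o+d*D
def tri(*rs):
    A=0;b=0
    for o,d in rs:
        d=d/np.linalg.norm(d);P=np.eye(3)-np.outer(d,d);A=A+P;b=b+P@o
    return np.linalg.solve(A,b)
E
python3 - <<'E'
from h import *
p,_,_=grab('scene');q,_,_=grab('top')
cv2.imwrite('pics/a.png',cv2.resize(p,(800,600)));cv2.imwrite('pics/b.png',cv2.resize(q,(800,600)))
print(robot.observe())
E
```

```text
{'time': 0.1, 'qpos': array([ 9.62011092e-01,  3.42652690e-01,  1.52487672e+00, -9.20940881e-06,
        1.27541151e+00, -1.45995559e-01]), 'qvel': array([-0.00024036, -0.00043205, -0.00186895, -0.00203803, -0.00139786,
       -0.00145109]), 'joint_efforts': array([ 1.04137584e-03, -4.32006133e+01, -2.44691652e+01,  7.18506798e-02,
        5.26732486e-02, -7.04263834e-05]), 'tool_pos': array([0.23417512, 0.46951349, 0.24013026]), 'tool_rot': array([-3.14025745e+00, -1.87428362e-04,  2.67880554e+00]), 'contact_force': array([-0.42652029, -0.15711631,  0.79390893]), 'torque': array([ 0.02851807, -0.03167442,  0.02827266]), 'grip_force': 0.0, 'opening': 0.09178448192439591}
```

View pics/a.png

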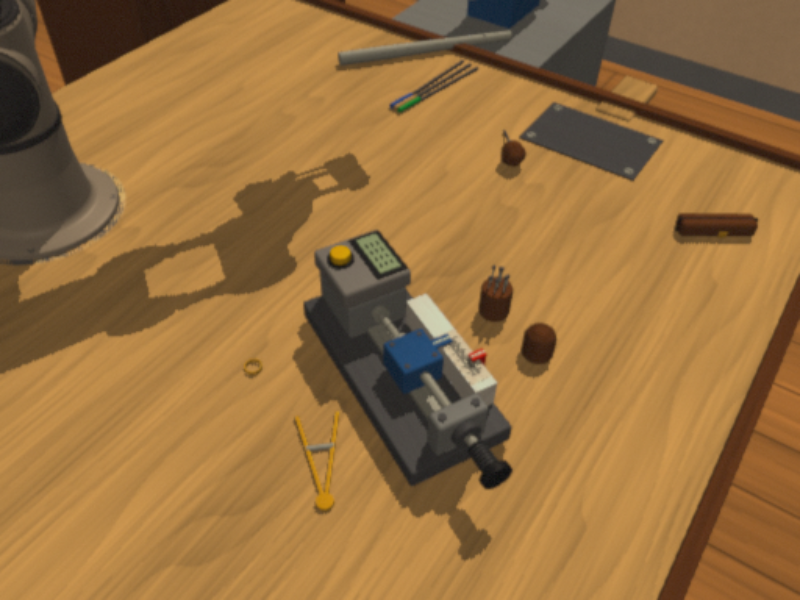

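View pics/b.png

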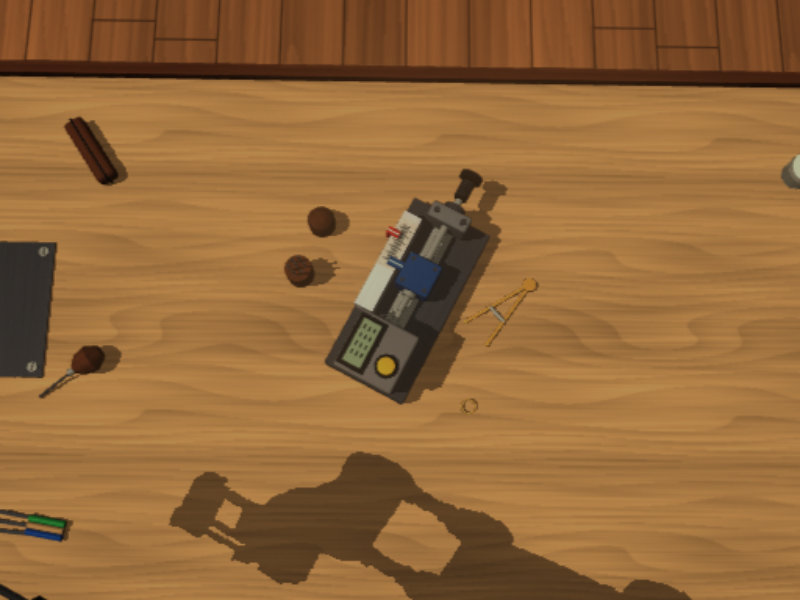

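The scene view shows the button at about (340,255) and the knob at (485,462). In the top view they are at (386,366) and (466,187), the rider is at (393,232) and the blue wing at (396,264). Next I'll enlarge both.

```bash
python3 - <<'E'
from h import *
p,d,c=load('scene');q,e,k=load('top')
# scene crop x 195-335,y 145-320 ; top crop x205-315,y100-260
a=cv2.resize(p[145:320,195:335],None,fx=3.4,fy=3.4,interpolation=cv2.INTER_CUBIC)
b=cv2.resize(q[103:262,207:315],None,fx=3.7,fy=3.7,interpolation=cv2.INTER_CUBIC)
im=np.zeros((600,800,3),np.uint8)
a=a[:600,:400] if a.shape[1]>400 else a
im[:a.shape[0],:a.shape[1]]=a; w=min(400,b.shape[1]); im[:b.shape[0],400:400+w]=b[:600,:w]
cv2.imwrite('pics/c.png',im)
for n,(P,D,C) in dict(s=(p,d,c),t=(q,e,k)).items():
    h=cv2.cvtColor(P,cv2.COLOR_BGR2HSV)
    for nm,lo,hi in(('yel',(20,180,150),(32,255,255)),('red',(0,190,120),(6,255,255)),('blue',(100,120,50),(125,255,255))):
        m=cv2.inRange(h,lo,hi); N,L,S,G=cv2.connectedComponentsWithStats(m)
        for i in range(1,N):
            if S[i,4]>12:
                u,v=G[i]; print(n,nm,S[i],G[i].round(1),bydepth(C,u,v,D[int(round(v)),int(round(u))]).round(4))
E
```

```text
s yel [211 157  13   9  90] [217.3 161.2] [0.493  0.0694 0.1229]
s yel [212 264   5  18  30] [214.1 272.9] [ 0.5785 -0.0606  0.0028]
s yel [192 277   5   8  13] [194.2 280.8] [ 0.5607 -0.0933  0.004 ]
s yel [211 287   3  11  19] [211.6 291.7] [ 0.5987 -0.0939  0.0048]
s yel [196 289  10  26  42] [200.7 300.7] [ 0.5938 -0.1173  0.0038]
s yel [208 299   4  12  21] [209.8 304.9] [ 0.6116 -0.1156  0.0051]
s yel [203 312  10  14  72] [207.5 319.8] [ 0.625  -0.139   0.0048]
s red [302 226   9   5  17] [306.4 228.2] [0.6853 0.0609 0.078 ]
s blue [300   0  45  18 526] [320.2   6.3] [ 0.1339  1.1692 -0.1142]
s blue [246 211  43  40 909] [264.1 229.6] [0.6299 0.0148 0.0818]
t yel [242 229  11  11  92] [246.6 233.6] [0.492  0.0712 0.1222]
t blue [258 166  24  24 314] [268.7 176.7] [0.6177 0.0258 0.0833]
t blue [ 16 338  23   8  85] [ 27.2 341.8] [0.2644 0.539  0.0096]
```

View pics/c.png

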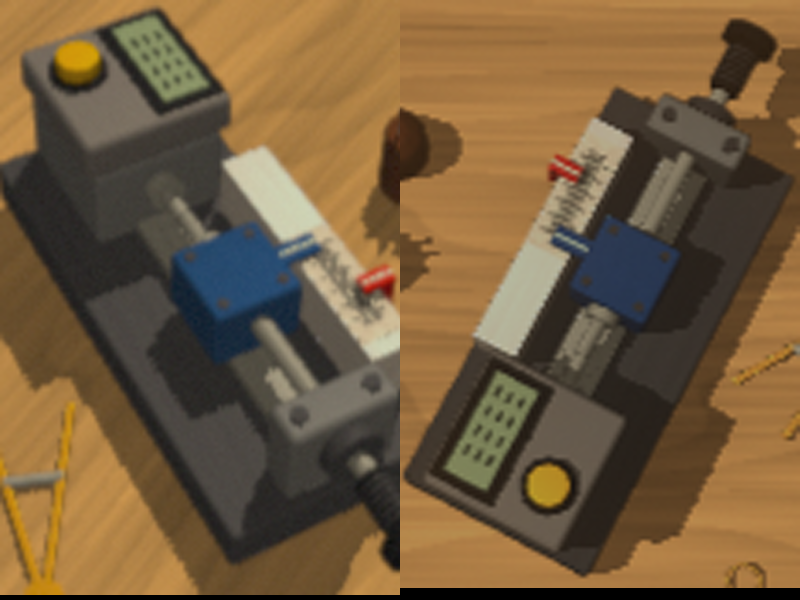

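```bash
python3 - <<'E'
from h import *
p,d,c=load('scene');q,e,k=load('top')
T=lambda x,y:(207+(x-400)/3.7,103+y/3.7); S=lambda x,y:(195+x/3.4,145+y/3.4)
for n,pts in dict(bedL=((410,478),(617,90)),bedR=((585,575),(793,180))).items():
    A=[atz(k,*T(*t),.035) for t in pts]; v=A[1]-A[0]; print(n,A[0].round(4),A[1].round(4),'len',np.linalg.norm(v).round(4),'ang(-x)',np.degrees(np.arctan2(v[1],v[0])).round(2))
for n,t,s in(('idx',T(556,235),S(318,241)),('mark',T(579,178),S(360,288)),('btn',(246.6,233.6),(217.3,161.2)),('head',T(750,40),(495*.64,471*.64)),('stem',T(735,75),(482*.64,454*.64))):
    r1,r2=ray(k,*t),ray(c,*s); print(n,tri(r1,r2).round(4),'top z.078',atz(k,*t,.078).round(4),'sc',atz(c,*s,.078).round(4), 'dep',bydepth(k,*t,e[int(t[1]),int(t[0])]).round(4),bydepth(c,*s,d[int(s[1]),int(s[0])]).round(4))
E
```

```text
bedL [0.5019 0.1525 0.035 ] [0.7433 0.0314 0.035 ] len 0.27 ang(-x) -26.64
bedR [0.4463 0.0483 0.035 ] [ 0.6874 -0.0768  0.035 ] len 0.2716 ang(-x) -27.43
idx [0.6433 0.0691 0.0735] top z.078 [0.6407 0.0679 0.078 ] sc [0.6463 0.067  0.078 ] dep [0.6411 0.0679 0.0766] [0.6436 0.0725 0.071 ]
mark [0.6772 0.0553 0.0735] top z.078 [0.6752 0.0548 0.078 ] sc [0.6793 0.0526 0.078 ] dep [0.6777 0.0547 0.0689] [0.6768 0.0583 0.0705]
btn [0.492  0.0711 0.1211] top z.078 [0.496  0.0714 0.078 ] sc [0.4624 0.1072 0.078 ] dep [0.492  0.0712 0.1225] [0.493  0.0694 0.1229]
head [ 0.7656 -0.0471  0.068 ] top z.078 [ 0.7617 -0.0463  0.078 ] sc [ 0.7679 -0.0527  0.078 ] dep [ 0.7602 -0.0458  0.082 ] [ 0.7679 -0.0528  0.0782]
stem [ 0.7447 -0.0375  0.0665] top z.078 [ 0.7397 -0.0372  0.078 ] sc [ 0.7484 -0.0434  0.078 ] dep [ 0.7411 -0.0376  0.0737] [ 0.7474 -0.0408  0.0736]
```

```bash
python3 -m handwheel '[26,-40,0,0,0, 26,-40,0,0,0, 26,-40,0,0,0, 26,-40,0,0,0, 26,-40,0,0,0, 26,-40,0,0,0, 26,-40,0,0,0, 26,-40,0,0,0]' 30; python3 -m handwheel '[25,-40,-20,0,0, 25,-39,-20,0,0, 0,0,-20,0,0, 0,0,0,0,0, 0,0,0,0,0]'
```

```text
time: 0.9
tool_pos: [0.4429, 0.148, 0.2406]
tool_rot: [3.142, -0.0, 2.679]
contact_force: [1.0, 0.4, 0.5]
opening: 0.0325
grip_force: 0.0
time: 1.4
tool_pos: [0.4911, 0.0724, 0.1814]
tool_rot: [-3.141, -0.001, 2.679]
contact_force: [-0.1, 0.2, -0.8]
opening: 0.0007
grip_force: 0.0
```

```bash
python3 -m handwheel '[1,-1,-20,0,0, 0,0,-20,0,0, 0,0,0,0,0, 0,0,0,0,0]'; python3 -m handwheel '[0,0,-3,0,0, 0,0,-3,0,0, 0,0,0,0,0, 0,0,0,0,0]';python3 -m handwheel '[0,0,-2,0,0, 0,0,0,0,0, 0,0,0,0,0]'
```

```text
time: 1.8
tool_pos: [0.4928, 0.0719, 0.1426]
tool_rot: [3.141, 0.001, 2.68]
contact_force: [-0.3, -0.9, -0.4]
opening: 0.0004
grip_force: 0.0
time: 2.2
tool_pos: [0.4932, 0.0713, 0.1361]
tool_rot: [3.14, 0.002, 2.679]
contact_force: [2.1, 1.2, 3.9]
opening: 0.0003
grip_force: 1.4
time: 2.5
tool_pos: [0.4931, 0.0713, 0.1338]
tool_rot: [3.141, 0.001, 2.679]
contact_force: [2.7, 3.8, 3.6]
opening: 0.0002
grip_force: 2.2
```

```bash
python3 -m handwheel '[0,0,-2,0,0, 0,0,0,0,0, 0,0,0,0,0]'; python3 -m handwheel '[0,0,-1,0,0, 0,0,0,0,0, 0,0,0,0,0]'
```

```text
time: 2.8
tool_pos: [0.4932, 0.0713, 0.133]
tool_rot: [3.14, 0.002, 2.679]
contact_force: [-0.4, 2.3, 15.7]
opening: 0.0004
grip_force: 8.0
time: 3.1
tool_pos: [0.4932, 0.0713, 0.1329]
tool_rot: [3.14, 0.003, 2.679]
contact_force: [-4.1, 1.5, 23.9]
opening: 0.0004
grip_force: 11.7
```

```bash
python3 -m handwheel '[0,0,20,0,0, 0,0,40,0,0, 0,0,20,0,1, 35,-14,0,0,1, 35,-14,0,0,1, 35,-14,0,0,1, 35,-14,0,0,1, 35,-14,0,0,1]'; python3 -m handwheel '[30,-10,0,0,1, 0,0,0,0,1, 0,0,0,0,1]'
python3 - <<'E'
from h import *
p,d,c=grab('wrist'); print({k:c[k] for k in('fx','cx','cy')},np.round(np.linalg.inv(c['world_to_cam']),3), robot.observe()['tool_pos'])
cv2.imwrite('pics/w1.png',cv2.resize(p,(800,600),interpolation=cv2.INTER_CUBIC))
E
```

```text
time: 3.9
tool_pos: [0.6678, 0.0001, 0.2092]
tool_rot: [-3.14, -0.003, 2.679]
contact_force: [0.3, 0.4, -0.3]
opening: 0.0435
grip_force: 0.0
time: 4.2
tool_pos: [0.6966, -0.0093, 0.2084]
tool_rot: [-3.14, -0.004, 2.678]
contact_force: [-0.1, 0.2, -0.5]
opening: 0.068
grip_force: 0.0
{'fx': 297.3186396354542, 'cx': 254.14191303652925, 'cy': 194.104186685838} [[ 0.448  0.858  0.251  0.628]
 [ 0.894 -0.429 -0.127  0.025]
 [-0.002  0.281 -0.96   0.353]
 [ 0.     0.     0.     1.   ]] [ 0.69634456 -0.00883826  0.20920685]
```

View pics/w1.png

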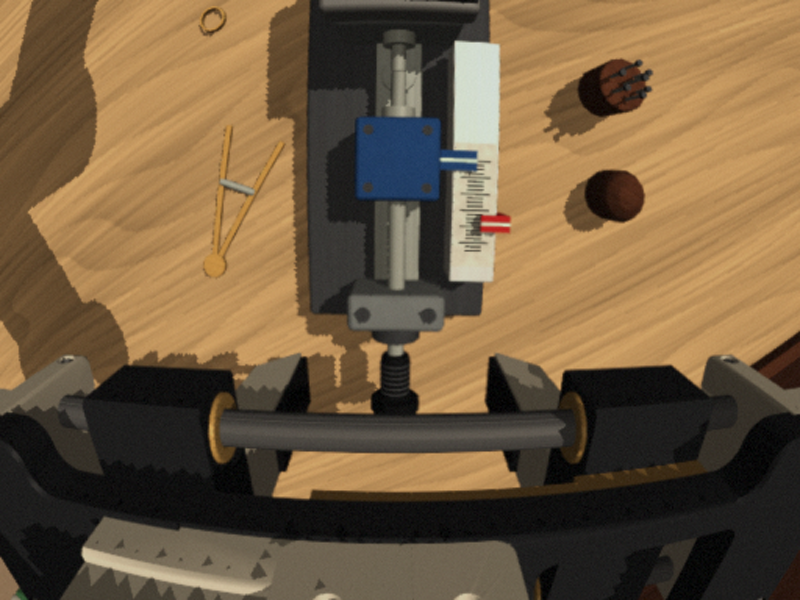

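The index's outer end is at (477,161) and the rider line's inner end at (482,224). The knob stem starts at about (396,352), its head starts at about (395,393), and the knob axis is at column 396.

```bash
cat >> h.py <<'E'
def wray(c,u,v):
    T=np.linalg.inv(np.array(c['world_to_cam'])); a=np.array([u-c['cx'],v-c['cy']])/c['fx']; r=np.hypot(*a)
    return T[:3,3],T[:3,:3]@np.array([*(a/r*np.sin(r)),np.cos(r)])
def watz(c,u,v,z):
    o,d=wray(c,u,v); return o+d*(z-o[2])/d[2]
E
python3 - <<'E'
from h import *
p,d,c=load('wrist')
f=lambda u,v,z:watz(c,u*.64,v*.64,z)
i=f(477,161,.077);m=f(482,224,.080);print('idx',i.round(4),'mark',m.round(4))
a=f(398,42,.065);b=f(396,352,.065);h=f(395,393,.065)
print('axis',a,b,h,'stem len',np.linalg.norm(h-b))
A=f(452,285,.035)if 0 else None
w=f(440,161,.077); L=f(510,224,.08)
for n,x,y in(('slideL',f(357,120,.081),f(357,197,.081)),('slideR',f(440,120,.081),f(440,199,.081)),('axis',a,b),('bedL',f(308,120,.035),f(311,313,.035)),('bar',f(499,44,.075),f(493,280,.075))):
    v=y-x;print(n,np.degrees(np.arctan2(v[1],v[0])).round(2),np.linalg.norm(v).round(4))
for ang in(-26.5,-27):
    u=np.array([np.cos(np.radians(ang)),np.sin(np.radians(ang)),0]);n=np.array([-u[1],u[0],0]);print(ang,'travel',(m-i)@u,'y off',(m-i)@n)
E
```

```text
idx [0.6426 0.07   0.077 ] mark [0.6776 0.0563 0.08  ]
axis [0.55449142 0.06205151 0.065     ] [ 0.73284075 -0.02865501  0.065     ] [ 0.76012925 -0.04311952  0.065     ] stem len 0.030885019077108004
slideL -26.97 0.0453
slideR -26.18 0.0464
axis -26.96 0.2001
bedL -27.44 0.1369
bar -27.07 0.1465
-26.5 travel 0.037461051538355584 y off 0.0032733744645472907
-27 travel 0.03743105991783574 y off 0.0036001550205337365
```

```bash
python3 -m handwheel '[22,-12,0,-0.008,1, 22,-12,0,0,1, 0,0,-40,0,1, 0,0,-40,0,1, 0,0,-20,0,1, 0,0,0,0,1, 0,0,0,0,1]'; python3 - <<'E'
from h import *
p,d,c=grab('wrist'); print(robot.observe()['tool_pos'])
cv2.imwrite('pics/w2.png',cv2.resize(p,(800,600),interpolation=cv2.INTER_CUBIC))
E
```

```text
time: 4.95
tool_pos: [0.7413, -0.0325, 0.1117]
tool_rot: [3.141, 0.001, 2.671]
contact_force: [-0.2, -0.3, 1.1]
opening: 0.0921
grip_force: 0.0
[ 0.7420508  -0.03262593  0.11291245]
```

View pics/w2.png

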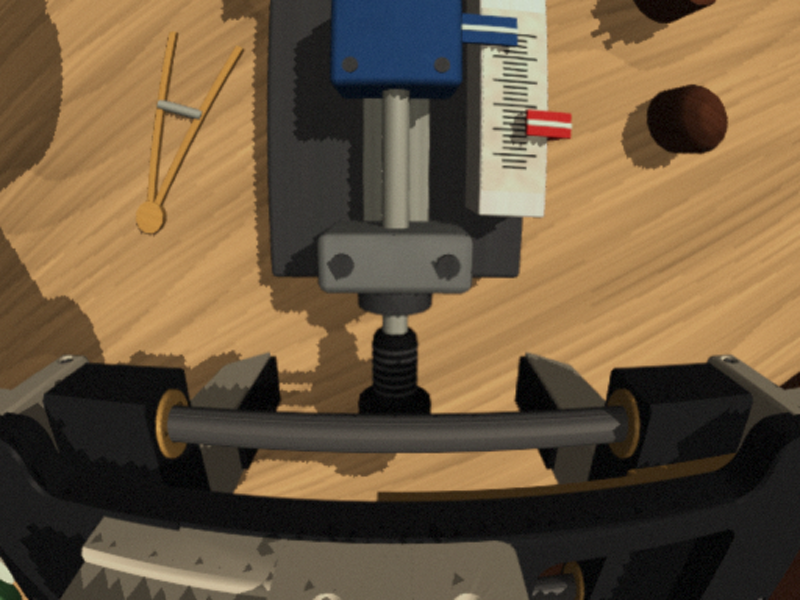

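The knob is centred between the fingers. Its stem runs from (395,333) to (395,390). The index end is at (517,30) and the mark at (527,124).

```bash
python3 - <<'E'
from h import *
p,d,c=load('wrist')
f=lambda u,v,z:watz(c,u*.64,v*.64,z)
i=f(517,30,.077);m=f(527,124,.080);u=np.array([.891,-.454,0])
print(i,m,(m-i)@u)
print('stem ends',f(395,333,.070),f(395,390,.070), 'rowtop depth', d[int(360*.64),int(395*.64)])
dd=d[int(360*.64),int(395*.64)]; o,r=wray(c,395*.64,360*.64); ax=np.linalg.inv(c['world_to_cam'])[:3,2]
print('stem top',o+r*dd/(r@ax))
E
python3 -m handwheel '[0,0,-25,0,1, 0,0,-25,0,1, 0,0,0,0,1, 0,0,0,0,1]'
```

```text
[0.64181445 0.07027628 0.077     ] [0.67757055 0.05524603 0.08      ] 0.03868240947240114
stem ends [ 0.73253051 -0.02911681  0.07      ] [ 0.75679061 -0.04151766  0.07      ] rowtop depth 0.19538279
stem top [ 0.74168443 -0.03377083  0.0751998 ]
time: 5.4
tool_pos: [0.7422, -0.0329, 0.0624]
tool_rot: [3.141, 0.002, 2.671]
contact_force: [-0.3, -0.1, 0.6]
opening: 0.0919
grip_force: 0.0
```

```bash
python3 -m handwheel '[0,0,0,0,0, 0,0,0,0,0, 0,0,0,0,0, 0,0,0,0,0, 0,0,0,0,0, 0,0,0,0,0, 0,0,0,0,0, 0,0,0,0,0]' 40; python3 -m handwheel '[4.5,-2.3,0,0,0, 4.5,-2.3,0,0,0, 4.5,-2.3,0,0,0, 4.5,-2.3,0,0,0, 4.5,-2.3,0,0,0, 4.5,-2.3,0,0,0, 0,0,0,0,0, 0,0,0,0,0]'
```

```text
time: 6.2
tool_pos: [0.7415, -0.0329, 0.0603]
tool_rot: [3.142, -0.0, 2.671]
contact_force: [-0.1, 0.6, -0.5]
opening: 0.0322
grip_force: 0.0
time: 7.0
tool_pos: [0.7675, -0.0473, 0.0604]
tool_rot: [-3.14, -0.003, 2.67]
contact_force: [-7.1, -0.4, 3.6]
opening: 0.0184
grip_force: 40.0
```

```bash
python3 - <<'E'
from h import *
p,d,c=grab('wrist')
cv2.imwrite('pics/w3.png',cv2.resize(p,(800,600),interpolation=cv2.INTER_CUBIC))
E
```

```text
(no output)
```

View pics/w3.png

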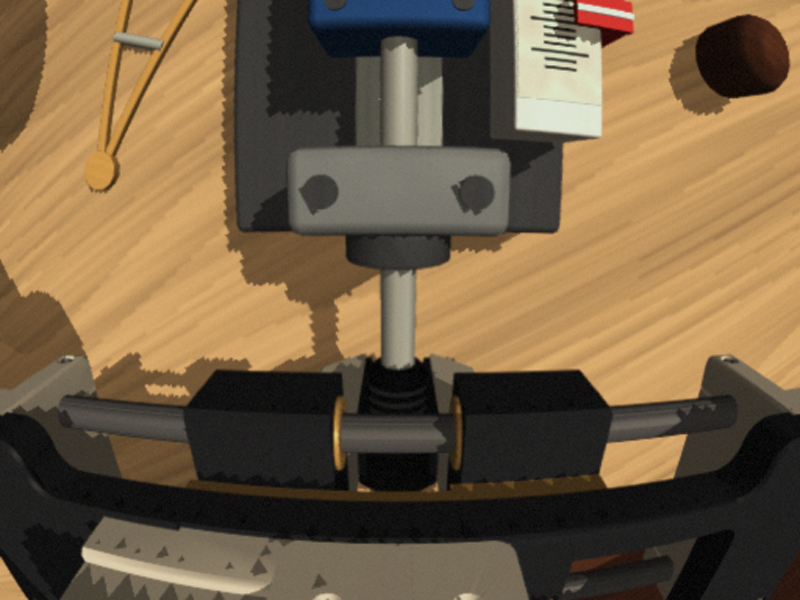

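```bash
python3 - <<'E'
from h import *
p,d,c=load('wrist')
f=lambda u,v,z:watz(c,u*.64,v*.64,z)
u=np.array([.891,-.454,0]);g=lambda x:round(float(x@u)*1000,1)
print('stem start',g(f(400,364,.070)),'was',g(np.array([.7325,-.0290,0])),'slide edge',g(f(400,28,.081)),'tool',g(robot.observe()['tool_pos']))
print('mark ',f(576,8,.08), g(f(576,8,.08)))
q,e,k=grab('top'); s,_,_=grab('scene')
a=cv2.resize(q[130:190,230:310],(400,300),interpolation=cv2.INTER_CUBIC)
b=cv2.resize(s[190:265,250:350],(400,300),interpolation=cv2.INTER_CUBIC)
cv2.imwrite('pics/d.png',np.hstack([a,b]))
E
```

```text
stem start 687.5 was 665.8 slide edge 588.9 tool 705.2
mark  [0.67711157 0.05510821 0.08      ] 578.3
```

View pics/d.png

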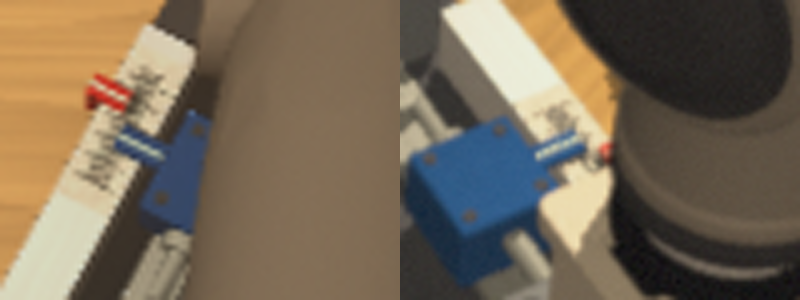

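The top view still shows both lines, with the index end at crop (119,138) and the mark end at (128,98). The slide moved about 22 mm, so the fingers slipped a little as they closed.

```bash
python3 - <<'E'
from h import *
q,e,k=load('top')
u=np.array([.891,-.454,0]);n=np.array([.454,.891,0]);T=lambda x,y:(230+x/5-.4,130+y/5-.4)
i=atz(k,*T(119,138),.077);m=atz(k,*T(128,98),.080);print(i,m,'remaining',(m-i)@u*1000,'y',(m-i)@n)
i2=atz(k,*T(160,157),.077);m2=atz(k,*T(92,82),.080);d=(m2-m);print((m-i2)@u*1000,(m2-i)@u*1000)
E
```

```text
[0.66180396 0.05897718 0.077     ] [0.67896185 0.05529908 0.08      ] remaining 16.95754202147881 y 0.0045124989417675235
16.180637899617775 16.022678611088853
```

```bash
python3 -m handwheel '[3.5,-1.8,0,0,0, 3.5,-1.8,0,0,0, 0,0,0,0,0, 0,0,0,0,0]'; python3 -m handwheel '[3.5,-1.8,0,0,0, 3.5,-1.8,0,0,0, 0,0,0,0,0, 0,0,0,0,0]'
```

```text
time: 7.55
tool_pos: [0.7743, -0.0508, 0.0604]
tool_rot: [-3.14, -0.004, 2.67]
contact_force: [-8.6, -0.4, 3.9]
opening: 0.019
grip_force: 40.0
time: 7.95
tool_pos: [0.7811, -0.0543, 0.0604]
tool_rot: [-3.14, -0.004, 2.67]
contact_force: [-8.3, -0.0, 4.3]
opening: 0.0189
grip_force: 40.0
```

```bash
python3 - <<'E'
from h import *
q,e,k=grab('top')
a=cv2.resize(q[130:175,230:290],(800,600),interpolation=cv2.INTER_CUBIC)
cv2.imwrite('pics/e.png',a)
E
```

```text
(no output)
```

View pics/e.png

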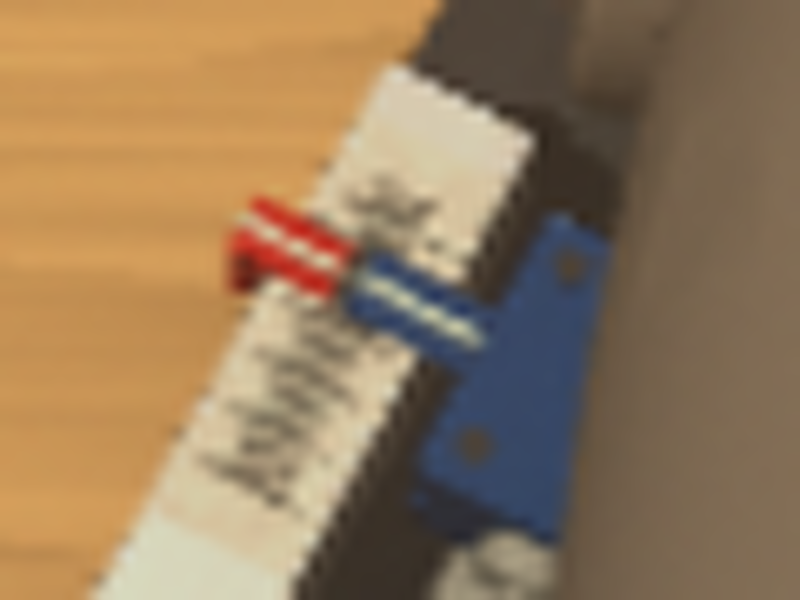

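The rider line runs (240,217)–(337,263) and the index line (365,280)–(480,340), so they are nearly collinear.

```bash
python3 - <<'E'
from h import *
q,e,k=load('top')
u=np.array([.891,-.454,0]);s=800/60;T=lambda x,y:(230+(x+.5)/s-.5,130+(y+.5)/s-.5)
W=[atz(k,*T(*t),.077)@u for t in((365,280),(480,340))];M=[atz(k,*T(*t),.080)@u for t in((240,217),(337,263))]
print(np.round(1000*np.array(W+M),2)); o=robot.observe();print(o['tool_pos'],o['qvel'].round(3))
E
```

```text
[579.67 579.47 578.82 579.33]
[ 0.78108781 -0.05427179  0.0603948 ] [ 0.     0.     0.003  0.     0.    -0.001]
```

```bash
python3 -m handwheel '[0,0,0,0,0, 0,0,0,0,0, 0,0,0,0,0, 0,0,0,0,0, 0,0,0,0,0, 0,0,0,0,0, 0,0,0,0,0, 0,0,0,0,0]' && python3 -c "
from cell import robot
print(robot.observe()['tool_pos']); print(robot.hand_in())"
```

```text
time: 8.8
tool_pos: [0.781, -0.0542, 0.0604]
tool_rot: [-3.14, -0.004, 2.67]
contact_force: [-8.5, -0.6, 5.1]
opening: 0.0189
grip_force: 40.0
[ 0.78101525 -0.05420606  0.06039632]
the job is handed in; nothing more can be done
None
```

I pressed the button fully down with the jaws shut and let it up, then pulled the knob until the index measured about 0.5 mm from the rider's line; the arm is still holding it there at 40 N grip, and the job is handed in (no verdict came back).

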